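# Turn the bench torch down to its pilot flame

## Task

Turn the glass bench down to pilot at its three lever taps: first shut the oxygen tap (lever with the flat spade end) fully (clockwise seen from above), then bring the gas tap (lever with the ball end) back from open until its lever lies over the middle of the pilot tongue below it, without shutting the gas off on the way. Push the levers round with a finger, do not grip them, and pick nothing up. Leave the air tap (ring end) as it stands and the tools lying about where they are.

Things in the scene. Friction and masses are not known exactly. Their poses are not given: they have to be found in the camera images.
- oxygen_tap: Oxygen tap, fixed to the bench: brass column 32 mm across on a 72 mm flange. Origin on the column's (and lever's) vertical axis at bench height. Own +x points to the copper outlet pipe, which enters the bench 45 mm out (pipe below 40 mm). The level steel lever points along own +y (square to the pipe) when shut, own -x when fully open. Lever ends in a flat spade.
- oxygen_lever (a joint): Angle of the oxygen lever: 0 = fully shut (hard stop), 1.57 = fully open (hard stop); grows counter-clockwise seen from above. Lever direction in the tap's frame: pi/2 + this value, counter-clockwise from own +x. Steady friction about 0.2 N m (3 N at 65 mm), no spring: stays where left.
- oxygen_lever_tip (a point): Point on the oxygen lever 115 mm out from the axis, 63 mm above the bench; turns with it. The bar is straight, 12 mm wide and 14 mm high, 56 to 70 mm above the bench, bare from 20 to 83 mm out; the hub on the axis is 29 mm across, 82 mm high. Spade: 28 mm wide, 7 mm thick, ends 115 mm out.
- gas_tap: Gas tap, fixed to the bench: brass column 32 mm across on a 72 mm flange. Origin on the column's (and lever's) vertical axis at bench height. Own +x points to the copper outlet pipe, which enters the bench 45 mm out (pipe below 40 mm). The level steel lever points along own +y (square to the pipe) when shut, own -x when fully open. Lever ends in a ball; pilot tongue under it.
- gas_lever (a joint): Angle of the gas lever: 0 = fully shut (hard stop), 1.57 = fully open (hard stop); grows counter-clockwise seen from above. Lever direction in the tap's frame: pi/2 + this value, counter-clockwise from own +x. Steady friction about 0.2 N m (3 N at 65 mm), no spring: stays where left.
- gas_lever_tip (a point): Point on the gas lever 115 mm out from the axis, 63 mm above the bench; turns with it. The bar is straight, 12 mm wide and 14 mm high, 56 to 70 mm above the bench, bare from 20 to 88 mm out; the hub on the axis is 29 mm across, 82 mm high. Ball: 24 mm across, centred 101 mm out.
- air_tap: Air tap, fixed to the bench: brass column 32 mm across on a 72 mm flange. Origin on the column's (and lever's) vertical axis at bench height. Own +x points to the copper outlet pipe, which enters the bench 45 mm out (pipe below 40 mm). The level steel lever points along own +y (square to the pipe) when shut, own -x when fully open. Lever ends in an open ring.
- air_lever (a joint): Angle of the air lever: 0 = fully shut (hard stop), 1.57 = fully open (hard stop); grows counter-clockwise seen from above. Lever direction in the tap's frame: pi/2 + this value, counter-clockwise from own +x. Steady friction about 0.2 N m (3 N at 65 mm), no spring: stays where left.
- air_lever_tip (a point): Point on the air lever 115 mm out from the axis, 63 mm above the bench; turns with it. The bar is straight, 12 mm wide and 14 mm high, 56 to 70 mm above the bench, bare from 20 to 86 mm out; the hub on the axis is 29 mm across, 82 mm high. Ring: 36 mm across, lying level, ends 119 mm out.
- pilot_mark (a point): Pilot mark of the gas tap: point on the centre line of the flat steel tongue, 24 mm wide with a rounded end, that sticks out level from the column to 71 mm from the axis. The point is 55 mm from the axis on the tongue's top, 42 mm above the bench (14 mm under the lever). The lever lies centred over the tongue at joint value 0.65.
- lighter: Bystander, loose: small black pocket lighter lying flat, 24x65x12 mm; origin at the centre of its underside.
- graver_handle: Bystander, loose: short graver with a pear-shaped wooden handle, lying, 24x62x24 mm; origin at the centre of its underside.
- paddle: Bystander, loose: flat wooden paddle, 52x168x10 mm; origin at the centre of its underside.
- pink_stone: Bystander, loose: pink sharpening stone, 22x85x14 mm; origin at the centre of its underside.
- cork: Bystander, loose: brown cork block, 30x60x24 mm; origin at the centre of its underside.
- small_hammer: Bystander, loose: small steel hammer with a dark handle, lying, 53x138x17 mm; origin at the centre of its underside.
- graphite_block: Bystander, loose: flat dark graphite pad, 52x82x11 mm; origin at the centre of its underside.

How it is judged:
By the outcome, as a careful person would: the job done as asked, in the order asked, and still so for the second after the job is handed in, with the robot touching nothing.
It also fails if it takes over 54 s, if anything falls off the work surface, if the arm or the gripper's body presses on something with over 40 N, if the wrist force passes 120 N, or if a joint passes its speed limit or range.

## Robot

A 6-joint arm with a two-finger parallel gripper is mounted at the origin on a cart in front of the work surface, level with it; the furniture and walls round the work are solid. World frame = base frame: x ahead of the robot, y to its left, z up, the work surface at z = 0. Lengths are in mm, angles in degrees, forces in N, time in s.
With the tool pointing down it reaches from about 300 to 850 mm from the base axis. Payload 4.2 kg.
Tool frame: the origin (TCP) lies on the mounting face of the last link; the fingertips stand 191 mm ahead of it and the grasp point (between the pads) lies 172 mm ahead of it; z points along the fingers, y is the direction in which the jaws open and shut (so a half turn about z gives the same grasp; the last joint's range is limited). The gripper opens to 91 mm and grips with 3 to 60 N. Pads are 32 mm wide; open, the fingers measure 118 mm over their backs; the gripper's body (76 mm by 178 mm) begins 60 mm behind the grasp point.
Start: joints at [-74.37, 18.312, 89.639, -0, 72.044, -1.146], TCP at [165.963, -550.526, 404.776] pointing down, gripper open.
Joint ranges: [-177.97, 177.97], [-48.28, 115.42], [12.27, 149.76], [-77.06, 257.06], [2.81, 150.46], [-146.56, 146.56]. Speed limits (degrees/s): [147.25, 147.25, 180, 180, 180, 180].

## Interface

Orientations are given as [roll, pitch, yaw] about the fixed x, y, z axes, in that order (R = Rz(yaw) Ry(pitch) Rx(roll)).
In Python, from workcell import env gives the robot as it stands.
- The arm moves only by the shell command python3 -m handwheel 'ROWS' [FORCE]. ROWS is JSON, a list of rows, each an object with "gripper": the opening in per cent of the stroke, from 0 (shut) to 100 (fully open); "travel": the shift along the tool's x, y, z in m, a list of three; "twist": the turn about the tool's z in rad. In form: [{"gripper": gripper, "travel": [x, y, z], "twist": twist}, ...]. A call has 1 to 5 rows; each row shifts and turns the commanded pose from where the row before left it, along the tool's axes as they then stand; what a row does not reach is not made up. A row lasts 1/12 s, in which the tool goes at most 41.7 mm and 7.16 degrees, less where a joint would pass 70% of its speed; a pose out of reach is approached as far as the arm can. A call with a gripper value outside its range is refused whole. The fingers move at their own pace and stop on an object; FORCE is the grip in N (left out, the last holds). Time passes only in rows, so rows that do not move let the fingers close. It gives the time, the measured TCP pose, the force and the opening at its end, in the units of the state.
- env.state(): the state, without advancing time (a new reading comes with each control period).
- env.grab_frame(name): name is "scene" or "top"; returns a dict with "frame" (480x640x3 uint8, red, green, blue), "intrinsics" (3x3 intrinsics, pixels), "k1" (the pictures are not rectified: a ray, as slopes to the right and down, at radius r is drawn at 1 + k1 r^2 times it, then the intrinsics apply), "extrinsics" (4x4, takes a point from camera to world coordinates). Camera axes: x right, y down, z forward; pixel columns grow to the right and rows downward; lengths in mm; the calibration is good to about 2 mm. A picture is of the moment at which its call begins. There is no depth.
- env.job_done(): hands the job in, once; it reports no verdict.
Trained networks look in the newest picture that a camera, given by its name, has taken for a name from the list of things; names that differ only in an ending like _2 or _b are one class to them, and where a whole thing is asked for, a point or a joint stands for the part that bears it (a point fixed in the world has none). Each returns a list of dicts, best first, with "confidence" (0 to 1); they miss things now and then, are a little off and sometimes report something else, mostly with a low value. They report only what shows in the picture. A call takes as long as a camera call.
- env.trace(camera, thing): "pixels" (480x640 bool, what is visible of it) and "uv" ([column, row] in pixels, amid what is visible of it).
- env.pinpoint(camera, thing): "uv" ([column, row] in pixels: a listed point, or the origin of a listed thing).
The state is a dict: "time_s": time; "qpos": joint angles; "qvel": joint speeds; "effort": joint torques, N m; "ee_pos": TCP position; "ee_rot": TCP orientation; "force": force on the tool from outside, world axes, zero at the start; "torque": the same for the moment, N m; "gripper_width": finger opening in mm.
Only numpy, scipy, OpenCV 4.12 (cv2) and the standard library are available. Lean on these libraries where they do the work, as an engineer would, in place of code of your own. Each camera call takes 0.05 s, during which the arm holds its last target. There are 200 camera calls.

## Working session

There is one attempt and no reset: what is moved stays moved. The work goes in short steps, Python scripts to look and compute and a shell command to move; the robot and the scene stay as the last step left them, time stands still between calls to the robot, and variables do not carry over. Pictures are saved under pics/ and viewed, about 8 in all and at most 12, crops included, and the job is handed in when it is done.

```bash
mkdir -p pics
cat > h.py <<'E'
import numpy as np, cv2
from workcell import env
def frame(n,save=None):
    f=env.grab_frame(n)
    if save: cv2.imwrite(save,f["frame"][:,:,::-1])
    return f
def w(f,uv,z):
    K=np.array(f["intrinsics"],float);T=np.array(f["extrinsics"],float)
    d=np.array([(uv[0]-K[0,2])/K[0,0],(uv[1]-K[1,2])/K[1,1]]);s=d.copy()
    for _ in range(20): s=d/(1+f["k1"]*(s@s))
    r=T[:3,:3]@np.array([s[0],s[1],1]);o=T[:3,3]
    return o+r*(z-o[2])/r[2]
E
python3 - <<'E'
from h import *
np.set_printoptions(precision=1,suppress=True)
for c in("top","scene"):
    f=frame(c,f"pics/{c}0.png"); print(c,np.array(f["extrinsics"])[:3,3])
    for n,z in [("oxygen_tap",0),("gas_tap",0),("air_tap",0),("oxygen_lever_tip",63),("gas_lever_tip",63),("air_lever_tip",63),("pilot_mark",42)]:
        for r in env.pinpoint(c,n)[:2]: print(n,np.array(r["uv"]),round(r["confidence"],2),w(f,r["uv"],z)[:2])
print(env.state())
E
```

```text
top [ 496.8  -69.8 1372.1]
oxygen_tap [336.4 254. ] 0.72 [528.1 -99.6]
gas_tap [204.7 245.7] 0.9 [541.  269.3]
gas_tap [380.1 249.4] 0.41 [ 544.4 -221.4]
air_tap [432.7 260.6] 0.82 [ 517.3 -368.9]
oxygen_lever_tip [323.1 291.4] 0.76 [426.2 -65.6]
gas_lever_tip [205.6 286.1] 0.58 [431.5 247.3]
gas_lever_tip [247.4 189.5] 0.27 [692.9 145. ]
air_lever_tip [393.6 279.9] 0.9 [ 462.1 -252.3]
air_lever_tip [186.4 261.7] 0.18 [495.  300.9]
pilot_mark [185.  260.1] 0.6 [499.2 310.8]
pilot_mark [323.3 293.2] 0.53 [420.3 -66.2]
scene [ 45.6 892.1 608.1]
oxygen_tap [342.8 251.2] 0.89 [537.8 -93.3]
oxygen_tap [395.4 249.3] 0.45 [ 427.8 -159.7]
gas_tap [251.2 334.1] 0.63 [547.1 273.7]
gas_tap [261.9 329. ] 0.55 [538.  251.5]
air_tap [391.1 215.1] 0.64 [ 511.  -339.1]
oxygen_lever_tip [384.1 242.4] 0.88 [422.6 -69.5]
gas_lever_tip [308.7 319.8] 0.92 [428.8 258.3]
gas_lever_tip [260.2 332.7] 0.62 [483.7 327.6]
air_lever_tip [398.9 208.9] 0.47 [ 459.1 -255.3]
pilot_mark [262.7 329.2] 0.82 [502.4 295.5]
{'time_s': 0.8, 'qpos': array([-74.4,  18.3,  89.6,  -0. ,  72. ,  -1.1]), 'qvel': array([-0. ,  0. ,  0.1, -0.1, -0.1, -0.1]), 'effort': array([ -0. , -41.2, -23.2,   0.1,   0. ,   0. ]), 'ee_pos': array([ 166. , -550.5,  404.8]), 'ee_rot': array([180. ,   0. ,  16.8]), 'force': array([ 0.1, -0.3,  1.1]), 'torque': array([0. , 0.1, 0. ]), 'gripper_width': 91.16222990393065}
```

Run:
```python
import cv2
a=cv2.imread("pics/top0.png")
cv2.imwrite("pics/topc.png",cv2.resize(a[150:340,150:490],(800,447),interpolation=cv2.INTER_CUBIC))
a=cv2.imread("pics/scene0.png")
cv2.imwrite("pics/scenec.png",cv2.resize(a[150:400,180:513],(800,600),interpolation=cv2.INTER_CUBIC))
```

```text
(no output)
```

View pics/topc.png

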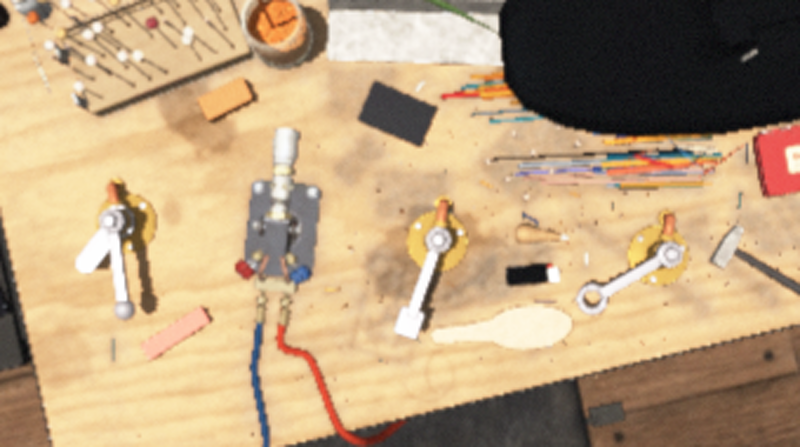

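View pics/scenec.png

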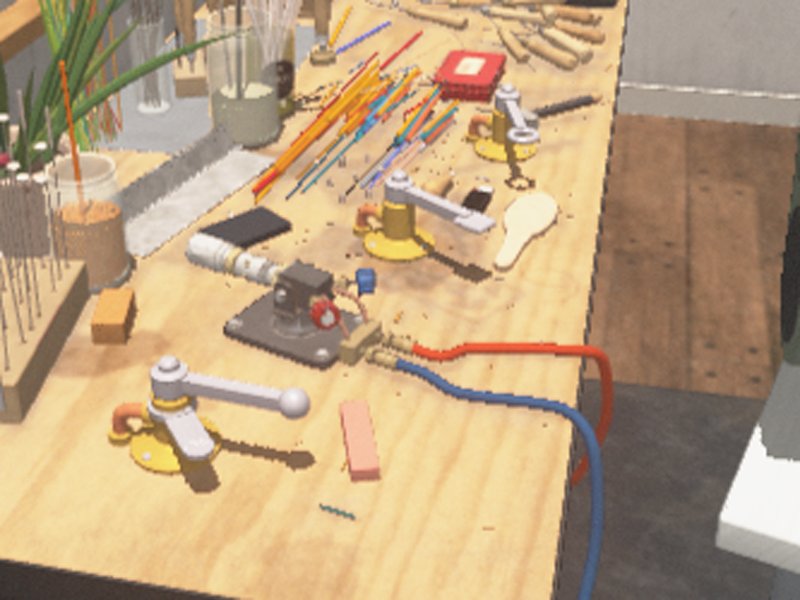

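The top view shows the gas tap at left, its ball lever towards the robot and its tongue down-left. The oxygen tap is in the middle at crop (440,238), with its spade at (408,325), and the air tap is at right. Shutting means swinging the levers towards +y (left). Next I'll take finer crops of both taps.

Run:
```python
import cv2,numpy as np
t=cv2.imread("pics/top0.png");s=cv2.imread("pics/scene0.png")
def c(a,u,v,k,w=400,h=300):
    b=cv2.resize(a[v:v+h//k,u:u+w//k],(w,h),interpolation=cv2.INTER_CUBIC)
    for i in range(0,w//k,10): cv2.putText(b,str(u+i),(i*k,8),0,.3,(255,0,255),1);cv2.line(b,(i*k,8),(i*k,14),(255,0,255),1)
    for i in range(0,h//k,10): cv2.putText(b,str(v+i),(0,i*k+4),0,.3,(255,0,255),1)
    return b
cv2.imwrite("pics/q.png",np.vstack([np.hstack([c(t,176,220,5),c(t,300,235,5)]),np.hstack([c(s,225,290,4),c(s,320,210,4)])]))
```

```text
(no output)
```

View pics/q.png

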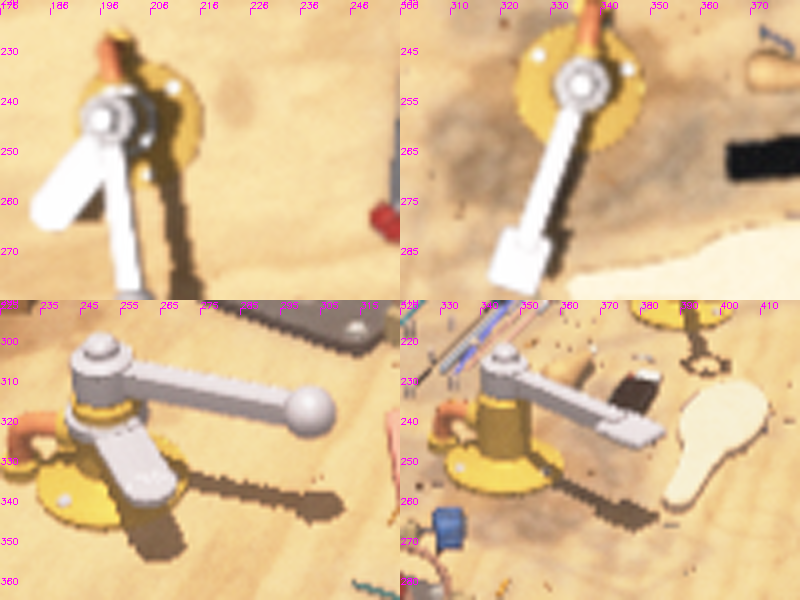

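Run:
```python
from h import *
np.set_printoptions(precision=1,suppress=True)
T=env.grab_frame("top");S=env.grab_frame("scene")
for n,f,uv,z in [("gas hub",T,(196.4,243.8),82),("gas hub",S,(250,300.5),82),("gas flange",T,(204.4,246),2),("gas flange",S,(252.5,333),4),
 ("oxy hub",T,(336.4,252),82),("oxy hub",S,(346,223),82),("oxy flange",T,(336.5,253),2),("oxy flange",S,(346,251),4),
 ("tongue r59",T,(185.6,262),42),("tongue r59",S,(262.5,331),42),("spade end",T,(323,292.5),63),("ball",S,(302.5,318),63)]: print(n,w(f,uv,z)[:2])
for c,f in(("top",T),("scene",S)):
  for n in("oxygen_lever","gas_lever"):
    r=env.trace(c,n)
    if r:
      m=r[0]["pixels"]; print(c,n,r[0]["confidence"],m.sum())
      v,u=np.nonzero(m)
      p=np.array([w(f,(a,b),70)[:2] for a,b in zip(u,v)])
      print(p.mean(0),p.min(0),p.max(0)); 
      q=p-p.mean(0);e=np.linalg.svd(q,full_matrices=False)[2][0];e*=-np.sign(e[0]);print("dir",np.degrees(np.arctan2(e[1],e[0])))
```

```text
gas hub [542.8 271.1]
gas hub [538.1 278.8]
gas flange [540.1 269.6]
gas flange [543.5 274. ]
oxy hub [531.5 -97.7]
oxy hub [525.7 -85.6]
oxy flange [530.9 -99.8]
oxy flange [528.1 -91.2]
tongue r59 [494.1 309. ]
tongue r59 [499.8 300. ]
spade end [423.3 -65.4]
ball [441.1 258.7]
top oxygen_lever 0.7 279
[480.8 -80. ] [ 422.5 -107.7] [542.6 -51.9]
dir 161.69868701506667
top gas_lever 0.67 313
[497.7 263.4] [434.4 244.9] [556.1 283.5]
dir -170.62799878137443
scene oxygen_lever 0.94 354
[482.8 -67.9] [ 416.8 -113.9] [543.3 -36.9]
dir 159.6167050019999
scene gas_lever 0.72 707
[493.1 276.9] [424.7 252.1] [556.3 305.8]
dir -172.26794014267506
```

```bash
R='{"gripper":0,"travel":[0.0204,-0.017,0],"twist":0}'; unset R
python3 - <<'E'
from h import *
T=env.grab_frame("top");S=env.grab_frame("scene")
for z in (0,40,80,120,160): print(z,w(T,(272,211.6),z)[:2],w(S,(265,252),z)[:2])
E
python3 -m handwheel '[{"gripper":0,"travel":[0.0204,-0.017,0],"twist":0},{"gripper":0,"travel":[0.0204,-0.017,0],"twist":0},{"gripper":0,"travel":[0.0204,-0.017,0],"twist":0},{"gripper":0,"travel":[0.0204,-0.017,0],"twist":0},{"gripper":0,"travel":[0.0204,-0.017,0],"twist":0}]' 20
python3 -m handwheel '[{"gripper":0,"travel":[0.0204,-0.017,0],"twist":0},{"gripper":0,"travel":[0.0204,-0.017,0],"twist":0},{"gripper":0,"travel":[0.0204,-0.017,0],"twist":0},{"gripper":0,"travel":[0.0204,-0.017,0],"twist":0},{"gripper":0,"travel":[0.0204,-0.017,0],"twist":0}]'
```

```text
0 [642.00258182  84.21692975] [704.80282924  -4.22483777]
40 [637.76852427  79.72789511] [661.4446695   54.73155929]
80 [633.53446671  75.23886046] [618.08650975 113.68795635]
120 [629.30040916  70.74982582] [574.72835001 172.64435341]
160 [625.0663516   66.26079118] [531.37019026 231.60075046]
time_s: 1.62
ee_pos: [239.5, -438.7, 404.8]
ee_rot: [180.0, -0.0, 16.8]
force: [-0.3, -0.6, -0.1]
gripper_width: 60.7
time_s: 2.03
ee_pos: [312.7, -327.7, 404.9]
ee_rot: [180.0, -0.0, 16.8]
force: [1.6, -0.2, 0.2]
gripper_width: 27.7
```

```bash
python3 -m handwheel '[{"gripper":0,"travel":[0.0204,-0.017,0],"twist":0},{"gripper":0,"travel":[0.0204,-0.017,0],"twist":0},{"gripper":0,"travel":[0.0204,-0.017,0],"twist":0},{"gripper":0,"travel":[0.0204,-0.017,0],"twist":0},{"gripper":0,"travel":[0.0204,-0.017,0],"twist":0}]' |tail -0
python3 -m handwheel '[{"gripper":0,"travel":[0.0204,-0.017,0],"twist":0},{"gripper":0,"travel":[0.0204,-0.017,0],"twist":0},{"gripper":0,"travel":[0.0204,-0.017,0],"twist":0},{"gripper":0,"travel":[0.0204,-0.017,0],"twist":0},{"gripper":0,"travel":[0.0204,-0.017,0],"twist":0}]'
python3 -m handwheel '[{"gripper":0,"travel":[0,0,0],"twist":-0.1},{"gripper":0,"travel":[0,0,0],"twist":-0.1},{"gripper":0,"travel":[0,0,0],"twist":-0.1},{"gripper":0,"travel":[0,0,0],"twist":-0.1},{"gripper":0,"travel":[0,0,0],"twist":-0.1}]'|tail -0
python3 -m handwheel '[{"gripper":0,"travel":[0,0,0],"twist":-0.1},{"gripper":0,"travel":[0,0,0],"twist":-0.1},{"gripper":0,"travel":[0,0,0],"twist":-0.1},{"gripper":0,"travel":[0,0,0],"twist":-0.1},{"gripper":0,"travel":[0,0,0],"twist":-0.1}]'|tail -0
python3 -m handwheel '[{"gripper":0,"travel":[0,0,0],"twist":-0.1},{"gripper":0,"travel":[0,0,0],"twist":-0.1},{"gripper":0,"travel":[0,0,0],"twist":-0.1},{"gripper":0,"travel":[0,0,0],"twist":-0.1},{"gripper":0,"travel":[0,0,0],"twist":-0.1}]'|tail -0
python3 -m handwheel '[{"gripper":0,"travel":[0,0,0],"twist":-0.1},{"gripper":0,"travel":[0,0,0],"twist":-0.1},{"gripper":0,"travel":[0,0,0],"twist":-0.1},{"gripper":0,"travel":[0,0,0],"twist":-0.1},{"gripper":0,"travel":[0,0,0],"twist":-0.1}]'|tail -0
python3 -m handwheel '[{"gripper":0,"travel":[0,0,0],"twist":-0.107},{"gripper":0,"travel":[0,0,0],"twist":-0.107},{"gripper":0,"travel":[0,0,0],"twist":-0.107},{"gripper":0,"travel":[0,0,0],"twist":-0.107},{"gripper":0,"travel":[0,0,0],"twist":-0.107}]'
```

```text
time_s: 2.87
ee_pos: [459.0, -106.0, 404.9]
ee_rot: [180.0, -0.0, 16.8]
force: [-0.6, -0.5, -0.4]
gripper_width: 0.3
time_s: 4.95
ee_pos: [458.4, -107.2, 404.8]
ee_rot: [-180.0, 0.0, 162.3]
force: [-0.4, 0.3, -0.3]
gripper_width: 0.4Exception ignored on flushing sys.stdout:
BrokenPipeError: [Errno 32] Broken pipe
Exception ignored on flushing sys.stdout:
BrokenPipeError: [Errno 32] Broken pipe
Exception ignored on flushing sys.stdout:
BrokenPipeError: [Errno 32] Broken pipe
Exception ignored on flushing sys.stdout:
BrokenPipeError: [Errno 32] Broken pipe
Exception ignored on flushing sys.stdout:
BrokenPipeError: [Errno 32] Broken pipe
```

```bash
python3 -m handwheel '[{"gripper":0,"travel":[0,0,0.024],"twist":0},{"gripper":0,"travel":[0,0,0.024],"twist":0},{"gripper":0,"travel":[0,0,0.024],"twist":0},{"gripper":0,"travel":[0,0,0.024],"twist":0},{"gripper":0,"travel":[0,0,0.014],"twist":0}]'
python3 -m handwheel '[{"gripper":0,"travel":[0,0,0.012],"twist":0},{"gripper":0,"travel":[0,0,0.012],"twist":0},{"gripper":0,"travel":[0,0,0.012],"twist":0},{"gripper":0,"travel":[0,0,0.012],"twist":0},{"gripper":0,"travel":[0,0,0.004],"twist":0}]'
python3 - <<'E'
from h import *
t=frame("top")["frame"];s=frame("scene")["frame"]
a=cv2.resize(t[200:320,280:400],(400,400));b=cv2.resize(s[170:290,300:420],(400,400))
cv2.imwrite("pics/ox1.png",np.hstack([a,b])[:,:,::-1])
print(env.state()["force"],env.state()["ee_pos"])
E
```

```text
time_s: 5.37
ee_pos: [457.7, -107.1, 292.6]
ee_rot: [-180.0, -0.2, 162.0]
force: [-0.6, 1.1, -0.7]
gripper_width: 0.5
time_s: 5.78
ee_pos: [458.0, -107.2, 241.4]
ee_rot: [-180.0, -0.1, 162.0]
force: [-0.2, -0.8, -0.1]
gripper_width: 0.7
[0.62178851 0.4983596  0.26894834] [ 458.33740517 -107.22423575  242.23590095]
```

View pics/ox1.png

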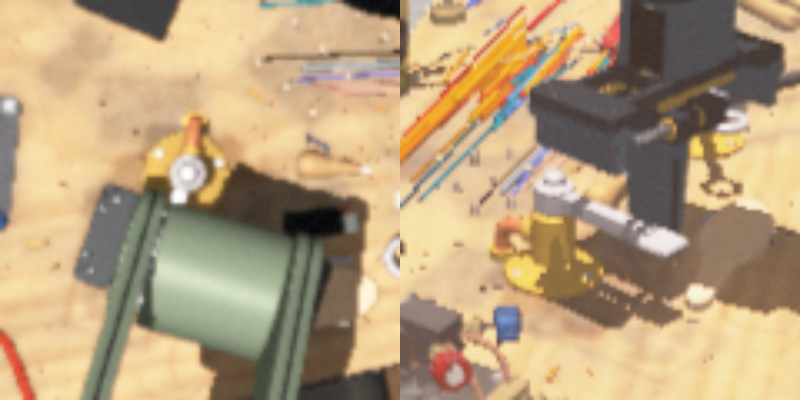

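The finger stands clear on the -y side of the oxygen lever, right of the bar in the scene view, with no contact. Sweeping now.

```bash
python3 -m handwheel '[{"gripper":0,"travel":[0,0.005,0],"twist":0},{"gripper":0,"travel":[0,0.005,0],"twist":0},{"gripper":0,"travel":[0.0012,0.0046,0],"twist":0.07},{"gripper":0,"travel":[0.0012,0.0046,0],"twist":0.07},{"gripper":0,"travel":[0.0012,0.0046,0],"twist":0.07}]'
python3 -m handwheel '[{"gripper":0,"travel":[0.0012,0.0046,0],"twist":0.07},{"gripper":0,"travel":[0.0012,0.0046,0],"twist":0.07},{"gripper":0,"travel":[0.0012,0.0046,0],"twist":0.07},{"gripper":0,"travel":[0.0012,0.0046,0],"twist":0.07},{"gripper":0,"travel":[0.0012,0.0046,0],"twist":0.07}]'
python3 -m handwheel '[{"gripper":0,"travel":[0.0012,0.0046,0],"twist":0.07},{"gripper":0,"travel":[0.0012,0.0046,0],"twist":0.07},{"gripper":0,"travel":[0.0012,0.0046,0],"twist":0.07},{"gripper":0,"travel":[0.0012,0.0046,0],"twist":0.07},{"gripper":0,"travel":[0.0012,0.0046,0],"twist":0.07}]'
```

```text
time_s: 6.3
ee_pos: [464.0, -83.5, 243.7]
ee_rot: [-180.0, 0.2, 149.9]
force: [-0.6, -4.1, 0.2]
gripper_width: 0.4
time_s: 6.72
ee_pos: [472.7, -61.5, 243.5]
ee_rot: [-180.0, 0.0, 129.8]
force: [-1.9, -1.7, 1.9]
gripper_width: 0.4
time_s: 7.13
ee_pos: [488.4, -44.0, 243.3]
ee_rot: [-179.9, -0.1, 109.7]
force: [-3.7, 0.4, 2.8]
gripper_width: 0.4
```

```bash
python3 -m handwheel '[{"gripper":0,"travel":[0.0012,0.0046,0],"twist":0.07},{"gripper":0,"travel":[0.0012,0.0046,0],"twist":0.07},{"gripper":0,"travel":[0.0012,0.0046,0],"twist":0.07},{"gripper":0,"travel":[0.0012,0.0046,0],"twist":0.07}]'
python3 -m handwheel '[{"gripper":0,"travel":[0.0006,0.0023,0],"twist":0.035},{"gripper":0,"travel":[0.0006,0.0023,0],"twist":0.035},{"gripper":0,"travel":[0,0,0],"twist":0}]'
python3 -m handwheel '[{"gripper":0,"travel":[0.0006,0.0023,0],"twist":0.035},{"gripper":0,"travel":[0,0,0],"twist":0}]'
```

```text
time_s: 7.47
ee_pos: [504.9, -34.7, 243.1]
ee_rot: [-179.8, -0.1, 93.7]
force: [-3.8, 2.2, 1.8]
gripper_width: 0.1
time_s: 7.72
ee_pos: [509.9, -33.3, 243.1]
ee_rot: [-179.9, -0.0, 89.8]
force: [-2.0, 1.0, 0.4]
gripper_width: 0.8
time_s: 7.88
ee_pos: [512.3, -33.1, 243.0]
ee_rot: [-180.0, -0.0, 87.9]
force: [-2.0, 2.3, 0.7]
gripper_width: 0.6
```

Still only friction. I'll continue in small steps to the stop.

```bash
python3 -m handwheel '[{"gripper":0,"travel":[0.0006,0.0023,0],"twist":0.035},{"gripper":0,"travel":[0,0,0],"twist":0}]'
python3 -m handwheel '[{"gripper":0,"travel":[0.0006,0.0023,0],"twist":0.035},{"gripper":0,"travel":[0,0,0],"twist":0}]'
python3 -m handwheel '[{"gripper":0,"travel":[0.0006,0.0023,0],"twist":0.035},{"gripper":0,"travel":[0,0,0],"twist":0}]'
python3 -m handwheel '[{"gripper":0,"travel":[0,0.0015,0],"twist":0},{"gripper":0,"travel":[0,0,0],"twist":0}]'
```

```text
time_s: 8.05
ee_pos: [514.7, -32.8, 242.9]
ee_rot: [-180.0, -0.0, 85.9]
force: [-2.6, 2.6, -0.1]
gripper_width: 0.5
time_s: 8.22
ee_pos: [517.2, -32.5, 242.9]
ee_rot: [-180.0, -0.0, 83.9]
force: [-1.6, 2.2, 0.0]
gripper_width: 0.5
time_s: 8.38
ee_pos: [519.6, -32.3, 242.9]
ee_rot: [180.0, -0.0, 81.9]
force: [-1.9, 1.2, 0.5]
gripper_width: 0.4
time_s: 8.55
ee_pos: [521.1, -32.6, 242.8]
ee_rot: [180.0, -0.0, 81.9]
force: [-1.5, 2.1, -0.1]
gripper_width: 0.2
```

```bash
python3 -m handwheel '[{"gripper":0,"travel":[0.0003,0.0025,0],"twist":0.035},{"gripper":0,"travel":[0,0,0],"twist":0}]'
python3 -m handwheel '[{"gripper":0,"travel":[0.0003,0.0025,0],"twist":0.035},{"gripper":0,"travel":[0,0,0],"twist":0}]'
python3 -m handwheel '[{"gripper":0,"travel":[0,0.002,0],"twist":0},{"gripper":0,"travel":[0,0,0],"twist":0}]'
python3 - <<'E'
from h import *
t=frame("top")["frame"];s=frame("scene")["frame"]
a=cv2.resize(t[200:320,280:400],(400,400));b=cv2.resize(s[170:290,300:420],(400,400))
cv2.imwrite("pics/ox2.png",np.hstack([a,b])[:,:,::-1])
E
```

```text
time_s: 8.72
ee_pos: [523.2, -32.6, 242.6]
ee_rot: [-179.9, 0.0, 79.8]
force: [-3.6, 3.7, 1.6]
gripper_width: 0.1
time_s: 8.88
ee_pos: [524.1, -32.4, 242.5]
ee_rot: [-179.6, 0.0, 77.8]
force: [-9.7, 4.2, 6.4]
gripper_width: 0.6
time_s: 9.05
ee_pos: [524.9, -32.5, 242.4]
ee_rot: [-179.3, 0.0, 77.9]
force: [-13.9, 5.3, 10.3]
gripper_width: 0.4
```

View pics/ox2.png

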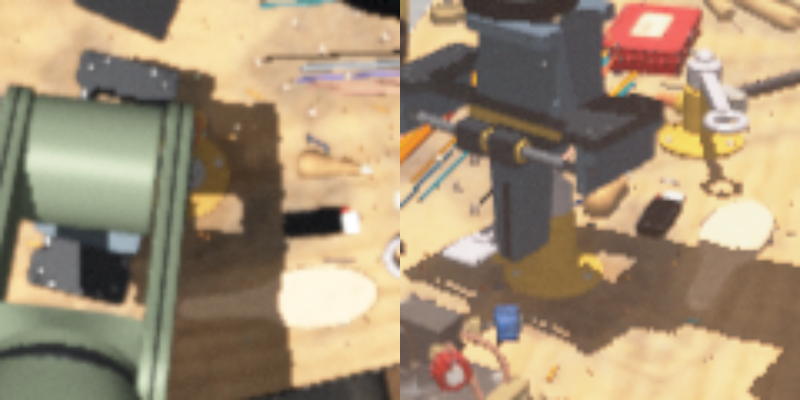

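Force rises at about 78°, so the lever is on its stop. The spade now points +y in the scene view. One more nudge to confirm, then I'll back off and rise.

```bash
python3 -m handwheel '[{"gripper":0,"travel":[0,0.003,0],"twist":0},{"gripper":0,"travel":[0,0,0],"twist":0}]'
python3 -m handwheel '[{"gripper":0,"travel":[0,-0.010,0],"twist":0},{"gripper":0,"travel":[0,-0.015,0],"twist":0},{"gripper":0,"travel":[0,0,0],"twist":0},{"gripper":0,"travel":[0,0,-0.03],"twist":0},{"gripper":0,"travel":[0,0,-0.03],"twist":0}]'
python3 -m handwheel '[{"gripper":0,"travel":[0,0,-0.03],"twist":0},{"gripper":0,"travel":[0,0,-0.03],"twist":0},{"gripper":0,"travel":[0,0,-0.03],"twist":0},{"gripper":0,"travel":[0,0,0],"twist":0},{"gripper":0,"travel":[0,0,0],"twist":0}]'
```

```text
time_s: 9.32
ee_pos: [526.2, -32.8, 242.3]
ee_rot: [-179.0, 0.0, 77.9]
force: [-19.4, 7.6, 14.5]
gripper_width: 0.4
time_s: 9.73
ee_pos: [507.0, -28.9, 302.6]
ee_rot: [-179.9, 0.1, 77.8]
force: [1.9, -0.6, 0.2]
gripper_width: 0.5
time_s: 10.15
ee_pos: [507.7, -29.0, 395.0]
ee_rot: [179.6, -0.0, 77.8]
force: [-0.6, 0.6, -0.5]
gripper_width: 0.7
```

```bash
python3 -m handwheel '[{"gripper":0,"travel":[0.0247,-0.0078,0],"twist":0},{"gripper":0,"travel":[0.0247,-0.0078,0],"twist":0},{"gripper":0,"travel":[0.0247,-0.0078,0],"twist":0},{"gripper":0,"travel":[0.0247,-0.0078,0],"twist":0},{"gripper":0,"travel":[0.0247,-0.0078,0],"twist":0}]'
python3 -m handwheel '[{"gripper":0,"travel":[0.0247,-0.0078,0],"twist":0},{"gripper":0,"travel":[0.0247,-0.0078,0],"twist":0},{"gripper":0,"travel":[0.0247,-0.0078,0],"twist":0},{"gripper":0,"travel":[0.0247,-0.0078,0],"twist":0},{"gripper":0,"travel":[0.0247,-0.0078,0],"twist":0}]'
python3 -m handwheel '[{"gripper":0,"travel":[0,0,0],"twist":-0.097},{"gripper":0,"travel":[0,0,0],"twist":-0.097},{"gripper":0,"travel":[0,0,0],"twist":-0.097},{"gripper":0,"travel":[0,0,0],"twist":-0.097},{"gripper":0,"travel":[0,0,0],"twist":-0.097}]'
python3 -m handwheel '[{"gripper":0,"travel":[0,0,0],"twist":-0.097},{"gripper":0,"travel":[0,0,0],"twist":-0.097},{"gripper":0,"travel":[0,0,0],"twist":-0.097},{"gripper":0,"travel":[0,0,0],"twist":-0.097},{"gripper":0,"travel":[0,0,0],"twist":-0.097}]'
python3 -m handwheel '[{"gripper":0,"travel":[0,0,0],"twist":-0.097},{"gripper":0,"travel":[0,0,0],"twist":-0.097},{"gripper":0,"travel":[0,0,0],"twist":-0.097},{"gripper":0,"travel":[0,0,0],"twist":-0.097},{"gripper":0,"travel":[0,0,0],"twist":-0.097}]'
python3 -m handwheel '[{"gripper":0,"travel":[0,0,0],"twist":-0.097},{"gripper":0,"travel":[0,0,0],"twist":-0.097},{"gripper":0,"travel":[0,0,0],"twist":-0.097},{"gripper":0,"travel":[0,0,0],"twist":-0.097},{"gripper":0,"travel":[0,0,0],"twist":-0.097}]'
python3 - <<'E'
from h import *
t=frame("top")["frame"];s=frame("scene")["frame"]
a=cv2.resize(t[210:310,295:395],(400,400));b=cv2.resize(s[190:290,300:400],(400,400))
cv2.imwrite("pics/ox3.png",np.hstack([a,b])[:,:,::-1])
E
```

```text
time_s: 10.57
ee_pos: [494.7, 101.3, 391.4]
ee_rot: [-180.0, 0.1, 77.8]
force: [0.5, -1.5, -0.5]
gripper_width: 0.4
time_s: 10.98
ee_pos: [482.7, 230.5, 391.2]
ee_rot: [-180.0, 0.1, 77.8]
force: [0.2, 0.5, -0.8]
gripper_width: 0.5
time_s: 11.4
ee_pos: [482.9, 229.4, 391.1]
ee_rot: [-179.9, 0.0, 105.9]
force: [-0.7, 0.8, -1.0]
gripper_width: 0.3
time_s: 11.82
ee_pos: [483.0, 229.3, 391.2]
ee_rot: [-179.9, 0.0, 133.7]
force: [-0.7, -0.8, -0.5]
gripper_width: 0.4
time_s: 12.23
ee_pos: [482.9, 229.3, 391.2]
ee_rot: [-179.9, -0.0, 161.5]
force: [-0.0, -0.6, 0.3]
gripper_width: 0.7
time_s: 12.65
ee_pos: [483.0, 229.3, 391.2]
ee_rot: [-179.9, -0.1, -170.8]
force: [-0.2, 0.5, -0.5]
gripper_width: 0.2
```

View pics/ox3.png

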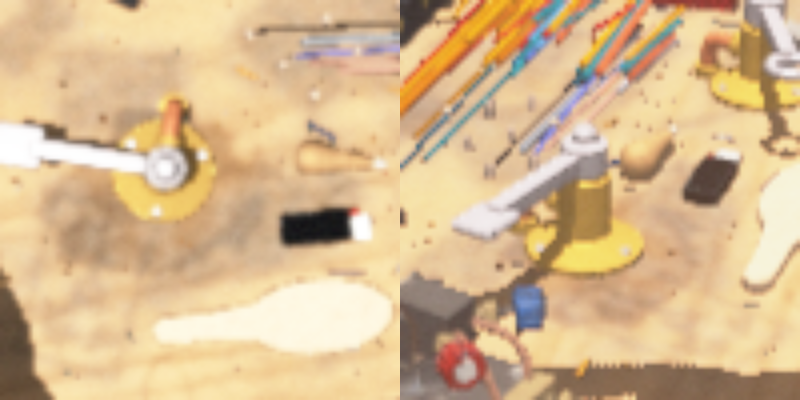

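The oxygen lever is square to its pipe, spade at left (about (20,145) in the crop), so it is shut. The lighter, graver and paddle have not moved. Now the gas tap.

```bash
python3 -m handwheel '[{"gripper":0,"travel":[0,0,0.024],"twist":0},{"gripper":0,"travel":[0,0,0.024],"twist":0},{"gripper":0,"travel":[0,0,0.024],"twist":0},{"gripper":0,"travel":[0,0,0.024],"twist":0},{"gripper":0,"travel":[0,0,0.014],"twist":0}]'
python3 -m handwheel '[{"gripper":0,"travel":[0,0,0.012],"twist":0},{"gripper":0,"travel":[0,0,0.012],"twist":0},{"gripper":0,"travel":[0,0,0.012],"twist":0},{"gripper":0,"travel":[0,0,0.002],"twist":0},{"gripper":0,"travel":[0,0,0],"twist":0}]'
python3 -m handwheel '[{"gripper":0,"travel":[0,0.005,0],"twist":0},{"gripper":0,"travel":[0,0.005,0],"twist":0},{"gripper":0,"travel":[0,0.003,0],"twist":0},{"gripper":0,"travel":[0.0012,0.0046,0],"twist":0.07},{"gripper":0,"travel":[0.0012,0.0046,0],"twist":0.07}]'
python3 -m handwheel '[{"gripper":0,"travel":[0.0012,0.0046,0],"twist":0.07},{"gripper":0,"travel":[0.0012,0.0046,0],"twist":0.07},{"gripper":0,"travel":[0.0012,0.0046,0],"twist":0.07},{"gripper":0,"travel":[0.0012,0.0046,0],"twist":0.07},{"gripper":0,"travel":[0,0,0],"twist":0}]'
```

```text
time_s: 13.17
ee_pos: [481.9, 228.9, 279.4]
ee_rot: [-179.9, -0.2, -171.2]
force: [-0.6, 0.9, -0.4]
gripper_width: 0.5
time_s: 13.58
ee_pos: [482.4, 229.2, 243.4]
ee_rot: [-179.9, -0.1, -171.1]
force: [-0.5, 0.4, -0.6]
gripper_width: 0.6
time_s: 14.0
ee_pos: [477.2, 251.3, 245.4]
ee_rot: [-180.0, 0.1, -179.2]
force: [1.4, -2.3, 0.1]
gripper_width: 0.5
time_s: 14.42
ee_pos: [473.8, 270.4, 245.3]
ee_rot: [180.0, 0.1, 164.9]
force: [0.5, -0.7, -0.2]
gripper_width: 0.5
```

```bash
python3 -m handwheel '[{"gripper":0,"travel":[0.0009,0.0034,0],"twist":0.052},{"gripper":0,"travel":[0.0009,0.0034,0],"twist":0.052},{"gripper":0,"travel":[0.0009,0.0034,0],"twist":0.052},{"gripper":0,"travel":[0.0009,0.0034,0],"twist":0.052},{"gripper":0,"travel":[0,0,0],"twist":0}]'
python3 - <<'E'
from h import *
t=frame("top")["frame"];s=frame("scene")["frame"]
a=cv2.resize(t[210:310,150:250],(400,400));b=cv2.resize(s[270:370,220:320],(400,400),interpolation=cv2.INTER_CUBIC)
cv2.imwrite("pics/g1.png",np.hstack([a,b])[:,:,::-1])
E
```

```text
time_s: 14.83
ee_pos: [474.8, 284.0, 245.1]
ee_rot: [-180.0, -0.0, 153.0]
force: [-0.4, -0.5, 1.4]
gripper_width: 0.4
```

View pics/g1.png

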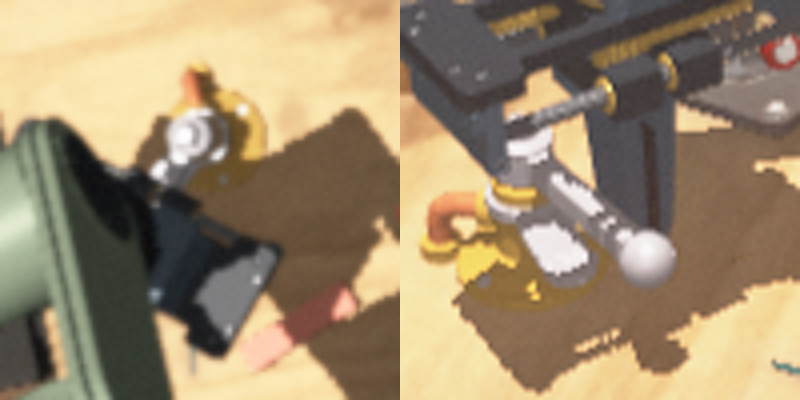

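```bash
python3 -m handwheel '[{"gripper":0,"travel":[0,-0.010,0],"twist":0},{"gripper":0,"travel":[0,-0.015,0],"twist":0},{"gripper":0,"travel":[0,0,0],"twist":0},{"gripper":0,"travel":[0,0,-0.035],"twist":0},{"gripper":0,"travel":[0,0,-0.035],"twist":0}]'
python3 -m handwheel '[{"gripper":0,"travel":[0,0,-0.035],"twist":0},{"gripper":0,"travel":[0,0,-0.035],"twist":0},{"gripper":0,"travel":[-0.0142,-0.0279,0],"twist":0},{"gripper":0,"travel":[-0.0142,-0.0279,0],"twist":0},{"gripper":0,"travel":[-0.0142,-0.0279,0],"twist":0}]'
python3 -m handwheel '[{"gripper":0,"travel":[-0.0142,-0.0279,0],"twist":0},{"gripper":0,"travel":[-0.0142,-0.0279,0],"twist":0},{"gripper":0,"travel":[-0.0142,-0.0279,0],"twist":0},{"gripper":0,"travel":[-0.0142,-0.0279,0],"twist":0},{"gripper":0,"travel":[-0.0142,-0.0279,0],"twist":0}]'
python3 - <<'E'
from h import *
fs={c:frame(c,f"pics/{c}2.png") for c in("top","scene")}
t=fs["top"]["frame"];s=fs["scene"]["frame"]
a=cv2.resize(t[220:290,165:235],(560,560),interpolation=cv2.INTER_CUBIC)
b=cv2.resize(s[290:360,230:300],(560,560),interpolation=cv2.INTER_CUBIC)
cv2.imwrite("pics/g2.png",cv2.resize(np.hstack([a,b])[:,:,::-1],(800,400)))
for c,f in fs.items():
  for n,z in(("gas_lever_tip",63),("pilot_mark",42),("gas_tap",0)):
    for r in env.pinpoint(c,n)[:1]: print(c,n,r["uv"],r["confidence"],w(f,r["uv"],z)[:2])
  r=env.trace(c,"gas_lever")
  if r:
    v,u=np.nonzero(r[0]["pixels"]);p=np.array([w(f,(x,y),70)[:2] for x,y in zip(u,v)]);q=p-p.mean(0);e=np.linalg.svd(q,full_matrices=False)[2][0];e*=-np.sign(e[0]);print("dir",np.degrees(np.arctan2(e[1],e[0])),p.mean(0))
E
```

```text
time_s: 15.35
ee_pos: [463.2, 260.9, 313.9]
ee_rot: [-179.8, -0.2, 153.0]
force: [1.5, 1.3, 0.2]
gripper_width: 0.5
time_s: 15.77
ee_pos: [463.4, 166.8, 385.7]
ee_rot: [179.9, 0.1, 153.1]
force: [-0.0, -0.8, 0.3]
gripper_width: 0.4
time_s: 16.18
ee_pos: [463.2, 9.5, 385.0]
ee_rot: [180.0, 0.1, 153.0]
force: [0.8, -0.6, 0.4]
gripper_width: 0.4
top gas_lever_tip [178.8, 284.8] 0.57 [433.01307699 318.66898458]
top pilot_mark [185.4, 260.8] 0.69 [497.29319264 309.63381811]
top gas_tap [202.6, 242.3] 0.87 [550.37038848 275.56365733]
dir 157.4836412720515 [499.05258406 289.62857027]
scene gas_lever_tip [285.0, 338.3] 0.63 [438.27804443 320.94034349]
scene pilot_mark [263.1, 330.4] 0.64 [499.78724616 298.08423884]
scene gas_tap [252.4, 335.0] 0.73 [543.46504911 274.90846638]
dir 155.6068770627681 [492.7657939  301.56495644]
```

View pics/g2.png

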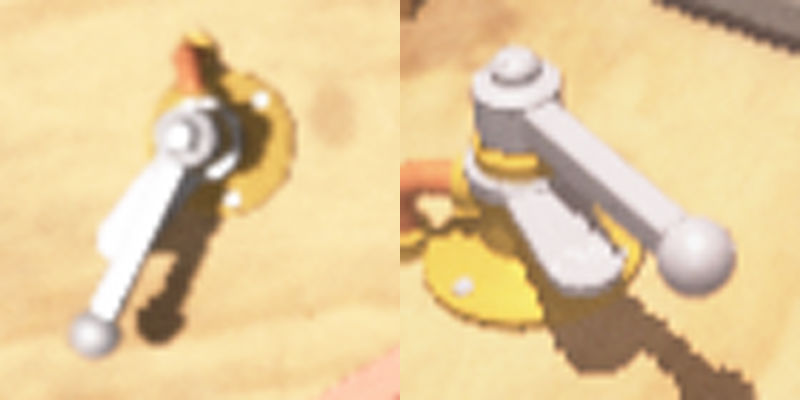

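The lever is a little short of the tongue: ball at about (95,335) in the top crop, tongue still showing left of the bar. I'll fit a simple model of lever and tongue to both cameras, using the pictures before and after the push.

```bash
cat > fit.py <<'E'
import sys
from h import *
from scipy.optimize import minimize
F={c:env.grab_frame(c) for c in("top","scene")}
def proj(f,P):
    E=np.linalg.inv(np.array(f["extrinsics"],float));r=cv2.Rodrigues(E[:3,:3])[0]
    return cv2.projectPoints(np.array(P,float),r,E[:3,3],np.array(f["intrinsics"],float),np.array([f["k1"],0,0,0.]))[0][:,0]
A=np.linspace(0,2*np.pi,24,endpoint=False)
def cyl(r,z0,z1,c=(0,0)): return [(c[0]+r*np.cos(a),c[1]+r*np.sin(a),z) for a in A for z in(z0,z1)]
def ball(c,r): return [(c[0]+r*np.cos(a)*np.sin(b),c[1]+r*np.sin(a)*np.sin(b),c[2]+r*np.cos(b)) for a in A for b in np.linspace(0,np.pi,9)]
def rot(P,t):
    P=np.array(P);c,s=np.cos(t),np.sin(t);return np.c_[P[:,0]*c-P[:,1]*s,P[:,0]*s+P[:,1]*c,P[:,2]]
LEV=[[(x,y,z) for x in(0,95) for y in(-6,6) for z in(56,70)],ball((101,0,63),12)]
HUB=cyl(14.5,56,79)
TON=[(0,-12,42),(0,12,42),(0,-12,38),(0,12,38)]+cyl(12,38,42,(59,0))
K=4
def render(f,box,x,y,th,ps,o):
    u,v,w_,h=box;m=np.zeros((h*K,w_*K),np.uint8)
    for P in [rot(P,th) for P in LEV]+[HUB,rot(TON,ps),cyl(19,38,42)]:
        q=(proj(f,np.array(P)+[x,y,0])+o-[u,v]+.5)*K
        cv2.fillConvexPoly(m,cv2.convexHull(q.astype(np.float32)).round().astype(np.int32),1)
    return m
B={"top":(165,215,65,85),"scene":(225,285,95,75)}
def mask(img,b):
    u,v,w_,h=b;i=cv2.resize(img[v:v+h,u:u+w_],None,fx=K,fy=K,interpolation=cv2.INTER_LINEAR)
    hs=cv2.cvtColor(i,cv2.COLOR_BGR2HSV);return ((hs[...,1]<60)&(hs[...,2]>85)).astype(np.uint8)
sets=sys.argv[1:]
M={(c,s):mask(cv2.imread(f"pics/{c}{s}.png"),B[c]) for c in B for s in sets}
g=lambda m:cv2.GaussianBlur(m.astype(np.float32),(0,0),3)
G={k:g(m) for k,m in M.items()}
def cost(p,cams=("top","scene")):
    J=0
    for c in cams:
        o=p[3:5] if c=="scene" else np.zeros(2)
        for i,s in enumerate(sets): J+=((g(render(F[c],B[c],p[0],p[1],p[5+i],p[2],o))-G[c,s])**2).mean()*1e3
    return J
th0={"0":-172,"2":156,"3":144,"4":144,"5":144}
p0=np.array([542,271,np.radians(143),0,0]+[np.radians(th0[s])%(2*np.pi) for s in sets])
sim=lambda p:np.vstack([p]+[p+d for d in np.diag([6,6,.12,2,2]+[.1]*len(sets))])
for cams in(("top","scene"),("top",),("scene",)):
    p=p0
    for _ in range(2):
        r=minimize(cost,p,args=(cams,),method="Nelder-Mead",options=dict(initial_simplex=sim(p),maxfev=700,xatol=1e-3,fatol=1e-3));p=r.x
    print(cams,p[:2].round(1),"off",p[3:5].round(2),"tongue",np.degrees(p[2]).round(1),"lever",np.degrees(p[5:]).round(1),"J",round(r.fun,2))
    if len(cams)==2:
        out=[]
        for c in B:
            s=sets[-1];m=render(F[c],B[c],p[0],p[1],p[5+len(sets)-1],p[2],p[3:5] if c=="scene" else 0)
            out.append(cv2.resize(np.dstack([M[c,s]*255,m*0,m*255]),(400,400)))
        cv2.imwrite("pics/fit.png",np.hstack(out))
E
time python3 fit.py 0 2
```

```text
('top', 'scene') [544.2 273.9] off [0.67 0.53] tongue 143.6 lever [189.6 156.4] J 163.13
('top',) [544.1 273.4] off [0.04 1.21] tongue 142.7 lever [188.7 155.6] J 7.79
('scene',) [542.8 271.1] off [-1.08  1.54] tongue 143.7 lever [191.1 157.2] J 152.7
real	0m15.086s
user	0m12.135s
sys	0m0.158s
```

The fits agree: tongue about 143.3°, lever about 156.2°, so 12.9° more. Going back to push that.

```bash
python3 -m handwheel '[{"gripper":0,"travel":[0.0142,0.0279,0],"twist":0},{"gripper":0,"travel":[0.0142,0.0279,0],"twist":0},{"gripper":0,"travel":[0.0142,0.0279,0],"twist":0},{"gripper":0,"travel":[0.0142,0.0279,0],"twist":0},{"gripper":0,"travel":[0.0142,0.0279,0],"twist":0}]' 
python3 -m handwheel '[{"gripper":0,"travel":[0.0142,0.0279,0],"twist":0},{"gripper":0,"travel":[0.0142,0.0279,0],"twist":0},{"gripper":0,"travel":[0.0142,0.0279,0],"twist":0},{"gripper":0,"travel":[0,0,0.025],"twist":0},{"gripper":0,"travel":[0,0,0.025],"twist":0}]'
python3 -m handwheel '[{"gripper":0,"travel":[0,0,0.025],"twist":0},{"gripper":0,"travel":[0,0,0.025],"twist":0},{"gripper":0,"travel":[0,0,0.025],"twist":0},{"gripper":0,"travel":[0,0,0.015],"twist":0},{"gripper":0,"travel":[0,0,0],"twist":0}]'
python3 -m handwheel '[{"gripper":0,"travel":[0,0.008,0],"twist":0},{"gripper":0,"travel":[0,0.008,0],"twist":0},{"gripper":0,"travel":[0,0.006,0],"twist":0},{"gripper":0,"travel":[0,0,0],"twist":0}]'
```

```text
time_s: 17.2
ee_pos: [463.2, 169.3, 384.8]
ee_rot: [180.0, 0.0, 153.0]
force: [0.4, -0.6, -0.2]
gripper_width: 0.2
time_s: 17.62
ee_pos: [463.7, 263.9, 335.2]
ee_rot: [179.8, 0.1, 153.2]
force: [-0.3, -0.1, -0.7]
gripper_width: 0.4
time_s: 18.03
ee_pos: [462.4, 261.2, 241.4]
ee_rot: [-179.7, -0.2, 153.0]
force: [-0.7, -0.0, -0.0]
gripper_width: 0.5
time_s: 18.37
ee_pos: [474.7, 282.6, 246.1]
ee_rot: [179.8, 0.1, 153.0]
force: [-0.4, 0.1, -0.0]
gripper_width: 0.8
```

```bash
python3 -m handwheel '[{"gripper":0,"travel":[0,0.0015,0],"twist":0},{"gripper":0,"travel":[0.0011,0.0037,0],"twist":0.056},{"gripper":0,"travel":[0.0011,0.0037,0],"twist":0.056},{"gripper":0,"travel":[0.0011,0.0037,0],"twist":0.056},{"gripper":0,"travel":[0.0009,0.0030,0],"twist":0.045}]'
python3 -m handwheel '[{"gripper":0,"travel":[0,0,0],"twist":0},{"gripper":0,"travel":[0,0,0],"twist":0}]'
```

```text
time_s: 18.78
ee_pos: [477.8, 296.2, 245.3]
ee_rot: [-179.9, 0.0, 140.6]
force: [-1.6, -2.7, 2.7]
gripper_width: 0.2
time_s: 18.95
ee_pos: [478.1, 296.4, 245.1]
ee_rot: [180.0, 0.0, 140.8]
force: [-0.6, -0.7, 0.5]
gripper_width: 0.3
```

```bash
python3 -m handwheel '[{"gripper":0,"travel":[0,0.0011,0],"twist":0},{"gripper":0,"travel":[0,0.0011,0],"twist":0},{"gripper":0,"travel":[0,0,0],"twist":0}]'
python3 -m handwheel '[{"gripper":0,"travel":[0,-0.010,0],"twist":0},{"gripper":0,"travel":[0,-0.015,0],"twist":0},{"gripper":0,"travel":[0,0,0],"twist":0},{"gripper":0,"travel":[0,0,-0.035],"twist":0},{"gripper":0,"travel":[0,0,-0.035],"twist":0}]'
python3 -m handwheel '[{"gripper":0,"travel":[0,0,-0.035],"twist":0},{"gripper":0,"travel":[0,0,-0.035],"twist":0},{"gripper":0,"travel":[-0.0190,-0.0232,0],"twist":0},{"gripper":0,"travel":[-0.0190,-0.0232,0],"twist":0},{"gripper":0,"travel":[-0.0190,-0.0232,0],"twist":0}]'
python3 -m handwheel '[{"gripper":0,"travel":[-0.0190,-0.0232,0],"twist":0},{"gripper":0,"travel":[-0.0190,-0.0232,0],"twist":0},{"gripper":0,"travel":[-0.0190,-0.0232,0],"twist":0},{"gripper":0,"travel":[-0.0190,-0.0232,0],"twist":0},{"gripper":0,"travel":[-0.0190,-0.0232,0],"twist":0}]'
python3 - <<'E'
from h import *
for c in("top","scene"): frame(c,f"pics/{c}3.png")
t=cv2.imread("pics/top3.png");s=cv2.imread("pics/scene3.png")
cv2.imwrite("pics/g3.png",np.hstack([cv2.resize(a,(400,400),interpolation=cv2.INTER_CUBIC) for a in(t[220:290,165:235],s[290:360,230:300])]))
E
python3 fit.py 0 2 3
```

```text
time_s: 19.2
ee_pos: [479.3, 298.1, 244.7]
ee_rot: [-180.0, -0.0, 140.8]
force: [-3.0, -2.2, 2.6]
gripper_width: 0.6
time_s: 19.62
ee_pos: [463.4, 278.5, 313.8]
ee_rot: [-179.8, -0.1, 140.7]
force: [0.6, 0.0, 0.8]
gripper_width: 0.4
time_s: 20.03
ee_pos: [463.9, 188.4, 385.7]
ee_rot: [179.8, 0.1, 140.8]
force: [0.3, -0.7, -0.5]
gripper_width: 0.5
time_s: 20.45
ee_pos: [464.1, 37.7, 385.0]
ee_rot: [179.9, 0.1, 140.8]
force: [0.1, 0.1, -0.5]
gripper_width: 0.8
('top', 'scene') [544.3 274. ] off [0.57 0.58] tongue 143.5 lever [189.7 156.7 143.8] J 265.77
('top',) [544.3 273.2] off [0.59 0.99] tongue 143.1 lever [188.4 155.7 143.2] J 39.69
('scene',) [542.2 272.3] off [-0.93  1.03] tongue 143.9 lever [190.9 157.1 143.8] J 223.22
```

View pics/g3.png

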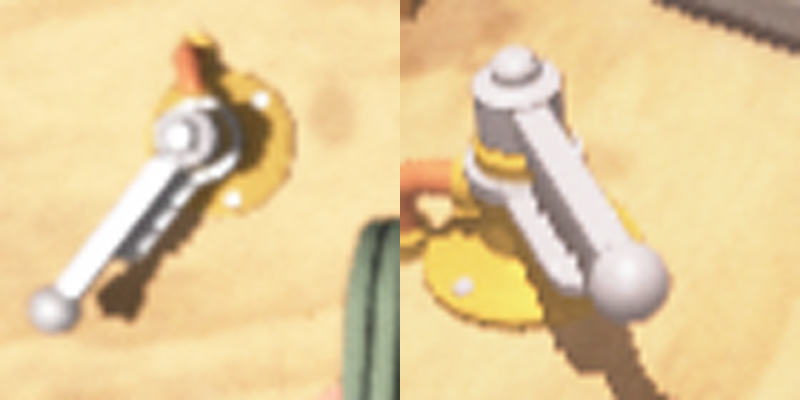

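The fit puts the lever within 0.3° of the tongue in every variant, and the picture shows the bar parallel above it. The robot touches nothing, so I'm handing in.

Run:
```python
from h import *
f=frame("scene")
for n in("oxygen_lever_tip","air_lever_tip"):
    for r in env.pinpoint("scene",n)[:1]: print(n,r["confidence"],w(f,r["uv"],63)[:2])
print(env.state()["force"]); print(env.job_done())
```

```text
oxygen_lever_tip 0.6 [450.55495458 345.70196144]
air_lever_tip 0.51 [ 464.3070211  -254.76415304]
[-0.3526378  -0.23217318  0.11836856]
the job is handed in; nothing more can be done
None
```

I shut the oxygen tap first, then brought the gas lever back to the middle of the pilot tongue, and handed the job in at about 20 s of the 54 s allowed.

- **Oxygen:** I pushed the lever clockwise with the closed fingers until it met its hard stop, where the force rose from about 3 N to about 25 N. A picture taken afterwards showed the lever square to its pipe.
- **Gas:** I pushed the lever in two goes towards the tongue from the open side, never past the tongue, so the gas was not shut off on the way. The fits to the two cameras, together and singly, put the lever within 0.3° of the tongue (lever 143.2–143.8°, tongue 143.1–143.9°).
- **Air tap and tools:** The air lever tip measured the same as at the start to within about 5 mm. The tools were not touched as far as I could see: the fingers stayed about 50 mm above the bench. I did not measure the tools one by one.

**Checks that disagreed:**
- **Last look for the oxygen tip:** The network's final search returned a point on the gas lever instead. Oxygen being shut therefore rests on the stop force and the earlier picture.
- **Tap positions:** The two cameras differed by up to about 13 mm on the tap positions, worst at the oxygen tap. For the gas tap the fit took this up with a small image offset.

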